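# Index the dish slide under the magnifier and hold its lock pin home

### The job

Pull up the lock plunger of the dish slide, move the slide along its rail to the next hole, the one that puts the petri dish under the round magnifier (not under the nozzle), and push the plunger down so that its pin goes fully home in that hole. The plunger is worn and rises again if left alone, so finish while still holding it fully down with the fingers; do not let go. Keep the dish in its tray and do not disturb the bottle, the jar and the tip box.

Things in the scene. Friction and masses are not known exactly. Their poses are not given: they have to be found in the camera images.
- rail: fixed straight aluminium rail, 400 mm long, 50 mm wide, its holed top face 46 mm above the bench. Origin on the bench under the middle of the rail; its y axis runs along the rail, its x axis points across it to the side where the dish tray and the two stands are; z up. Five holes in the top face lie on the rail's centre line at y = -120, -60, 0, 60, 120 mm (11 mm long along the rail; the pin is 8 mm thick). At the start the pin is in the middle hole (y = 0).
- sleeve (a joint): position of the sliding sleeve along the rail's y axis, m; 0 = middle hole, +-0.06 = next hole on either side, range +-0.13. Black sleeve 74 mm across the rail, 60 mm along it, its flat top 60 mm above the bench with a steel collar 24 mm wide and 8 mm high under the knob. Slides with about 1.5 N of friction; locked by the pin (up to 1.5 mm of play) until the plunger is up.
- plunger (a joint): height of the lock plunger over fully home, m: 0 = pin fully home (14 mm deep in the hole), about 0.005 = where it floats by its worn spring if left alone (still locking), over 0.014 = pin out of the hole and clear of the rail, 0.020 = upper stop. Spring 400 N/m about the floating height: about 2 N down holds it home, about 5 N up holds it at 0.017; let go between holes, the pin drops on the rail's top.
- knob: black round pull knob of the plunger, standing upright on the sleeve over the rail's centre line: 28 mm diameter, 32 mm tall, foot tapered over the lowest 4 mm, on a steel neck 12 mm thick. Origin at the centre of its underside, which is 88 mm above the bench when the plunger is home (add plunger). It does not turn; it rides with the sleeve. Can be gripped round its side from above in any direction.
- knob_top (a point): centre of the knob's flat top, 32 mm over its origin: 120 mm above the bench at home, about 125 mm at the start.
- tray (a point): centre of the dish tray's floor, 56 mm above the bench, carried by the sleeve 120 mm from the knob's axis along the rail's +x. Round tray 80 mm wide with a 6 mm high rim.
- dish: closed clear petri dish, 60 mm diameter, 15 mm tall, about 40 g, loose in the tray within 3 mm of play. Origin at the centre of its underside.
- lens (a point): centre of the round magnifier's lens, 133 mm above the bench, exactly over the place of the tray when the pin is in the right hole (y = +60 or -60 mm in the rail's frame, which of the two varies). Black ring 80 mm across with a clear lens, on a fixed post 152 mm tall standing 85 mm farther along the rail's +x.
- nozzle_tip (a point): lower end of a slim white nozzle on a like fixed post, 90 mm above the bench, over the place of the tray at the other neighbouring hole (the wrong one).
- bottle: bystander: amber bottle, 60 mm diameter, 130 mm tall, upright; origin at the centre of its underside.
- tipbox: bystander: grey box with clear lid, 120 x 80 x 67 mm; origin at the centre of its underside.
- jar: bystander: jar, 56 mm diameter, 70 mm tall, upright; origin at the centre of its underside.
Not all that is in view belongs to the job. What is meant by the dish is not brown, and is the smaller of those in its own colour.

How it is judged:
By the outcome, as a careful person would: the job done as asked, in the order asked, and still so for the second after the job is handed in, while the arm keeps its last pose, push and grip.
It also fails if it takes over 32 s, if anything falls off the work surface, if the arm or the gripper's body presses on something with over 40 N, if the wrist force passes 120 N, or if a joint passes its speed limit or range.

### The arm

A 7-joint arm with a two-finger parallel gripper is mounted at the origin on the work surface. World frame = base frame: x ahead of the robot, y to its left, z up, the work surface at z = 0. Lengths are in m, angles in rad, forces in N, time in s.
With the tool pointing down it reaches from about 0.425 to 0.925 m from the base axis. Payload 6.8 kg.
Tool frame: the origin (TCP) lies on the mounting face of the last link; the fingertips stand 173 mm ahead of it and the grasp point (between the pads) lies 155 mm ahead of it; z points along the fingers, y is the line along which they close (so a half turn about z gives the same grasp; the last joint's range is limited). The gripper opens to 85 mm and grips with 20 to 120 N. Pads are 22 mm wide; open, the fingers measure 114 mm over their backs; the gripper's body (76 mm by 85 mm) begins 54 mm behind the grasp point. The pads swing forward as they close: fully open they stand 13 mm farther back than shut.
Start: joints at [-1.323, 0.477, 0.022, 1.555, -0.011, 1.109, -0.083], TCP at [0.235, 0.633, 0.405] pointing down, gripper open.
Joint ranges: [-2.96, 2.96], [-0.34, 2.1], [-1.41, 1.46], [0.24, 2.44], [-1.37, 4.51], [0.17, 1.92], [-2.96, 2.96]. Speed limits (rad/s): [2.39, 2.39, 3.14, 3.14, 3.14, 3.14, 3.14].

### API

Orientations are given as a rotation vector (axis times angle).
In Python, from bench import r gives the robot as it stands.
- The arm moves only by the tool carry_out, never from a script. Its argument "moves" is a list of rows, each a list of 5 numbers: the shift along the tool's x, y, z in m, then the turn about the tool's z in rad, then the finger opening in m, from 0 to 0.0854. In form: [[dx, dy, dz, roll, claw], ...]. A call has exactly 8 rows; each row is the pose to reach, as a shift and turn from the pose commanded when the call began, along the tool's axes at that moment; what a row does not reach only later rows make up. A row lasts 1/10 s, in which the tool goes at most 50 mm and 8.59 degrees, less where a joint would pass 70% of its speed; a pose out of reach is approached as far as the arm can. A call with a gripper value outside its range is refused whole. The fingers move at their own pace and stop on an object; "force" is the grip in N (left out, the last holds). Time passes only in rows, so rows that repeat a pose let the fingers close, or fill a call up. It gives the time, the measured TCP pose, the force, the opening and the grip force at its end, in the units of the state.
- r.get_obs(): the state, without advancing time (a new reading comes with each control period).
- r.grab_frame(name): name is "side" or "top" or "wrist"; returns the picture (384x512x3 uint8, red, green, blue); there is no depth.
- r.calibration(name): a dict with "fx", "fy", "cx", "cy" (pixels), "rvec" (rotation vector, rad) and "tvec" (3), from world to camera coordinates, as OpenCV has them. Camera axes: x right, y down, z forward; pixel columns grow to the right and rows downward; lengths in m; the calibration is good to about 2 mm. A picture is of the moment at which its call begins: read the wrist's pose just before it. calibration takes no time and is no camera call; for the wrist camera it gives the pose at the moment of the call.
- r.hand_in(): hands the job in; it is judged then, once.
The state is a dict: "clock": time; "joints": joint angles; "qvel": joint speeds; "tau": joint torques, N m; "tcp_pos": TCP position; "orientation": TCP orientation; "contact_force": force on the tool from outside, world axes, zero at the start; "moment": the same for the moment, N m; "grip_width": finger opening in m; "gripper_force": force on a finger pad.
Only numpy, scipy, OpenCV 4.12 (cv2) and the standard library are available. Lean on these libraries where they do the work, as an engineer would, in place of code of your own. Each camera call takes 0.05 s, during which the arm holds its last target. There are 200 camera calls.

## Working session

There is one attempt and no reset: what is moved stays moved. The work goes in short steps, Python scripts to look and compute and a tool call to move; the robot and the scene stay as the last step left them, time stands still between calls to the robot, and variables do not carry over. Pictures are saved under pics/ and viewed, at most 10 in all, crops included, and the job is handed in when it is done.

Besides the shell and the picture viewer there is one more tool, called after ">>>" as name(argument=value, ...) on one line, values as JSON. carry_out: Moves the arm, as the interface text tells. Its arguments: {"type":"object","properties":{"moves":{"type":"array","items":{"type":"array","items":{"type":"number"}}},"force":{"type":"number"}},"required":["moves"]}

```bash
mkdir -p pics
cat > h.py <<'E'
import numpy as np,cv2
from bench import r
def grab(n,f):
    c=r.calibration(n); im=r.grab_frame(n); cv2.imwrite('pics/'+f,im[:,:,::-1]); return im,c
def ray(c,u,v):
    R=cv2.Rodrigues(np.array(c['rvec'],float))[0]; t=np.array(c['tvec'],float).ravel()
    d=R.T@np.array([(u-c['cx'])/c['fx'],(v-c['cy'])/c['fy'],1]); return -R.T@t,d
def onz(c,u,v,z):
    o,d=ray(c,u,v); return o+d*(z-o[2])/d[2]
def proj(c,p):
    R=cv2.Rodrigues(np.array(c['rvec'],float))[0]; q=R@np.array(p)+np.array(c['tvec'],float).ravel()
    return c['fx']*q[0]/q[2]+c['cx'],c['fy']*q[1]/q[2]+c['cy']
E
python3 - <<'E'
from h import *
a,c=grab('side','side0.png');b,d=grab('top','top0.png')
np.savez('cal.npz',**{})
for k in(c,d):print(k)
print(r.get_obs())
E
```

```text
{'fx': 410.43651506413437, 'fy': 410.43651506413437, 'cx': 253.02519952261775, 'cy': 191.50589812608806, 'rvec': array([ 2.42125916, -0.29543857,  0.1161878 ]), 'tvec': array([-0.6029314 ,  0.19100118,  1.32746171])}
{'fx': 348.8628484793506, 'fy': 348.8628484793506, 'cx': 254.01220872937, 'cy': 193.60529295865533, 'rvec': array([ 1.99237319, -2.23935889,  0.22729927]), 'tvec': array([0.06693744, 0.64016559, 1.03876057])}
{'clock': 0.1, 'joints': array([-1.32310344,  0.47770662,  0.02233055,  1.5563167 , -0.0114773 ,
        1.109318  , -0.08308983]), 'qvel': array([ 0.00095805, -0.00334093, -0.00011214, -0.00306034, -0.00032836,
        0.00163293, -0.00076011]), 'tau': array([ 4.08251683e-03, -5.97764289e+01,  1.61331754e+00, -2.81956297e+01,
        1.27373741e-02,  5.10539277e-03,  4.66857409e-05]), 'tcp_pos': array([0.23502818, 0.63250411, 0.4038449 ]), 'orientation': array([-5.55827673e-01, -3.09187208e+00,  2.53361375e-03]), 'contact_force': array([ 0.02583328, -0.35165798,  0.44165084]), 'moment': array([ 0.04400459, -0.06081397, -0.01662566]), 'gripper_force': 0.0, 'grip_width': 0.08524653269838066}
```

View pics/top0.png

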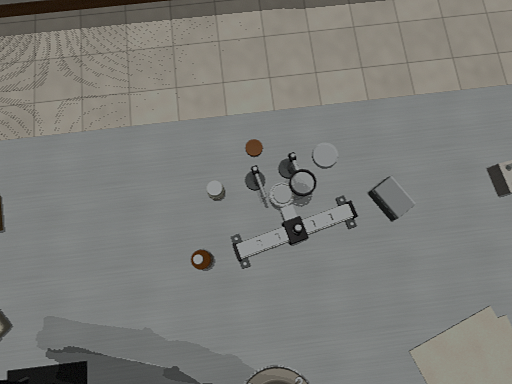

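View pics/side0.png

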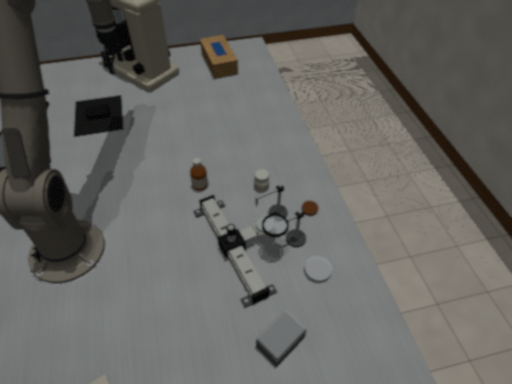

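The top view shows the rail from about (238,248) to (355,212), with the knob near (297,228). The lens ring is at (303,182), right of the tray, and the nozzle arm is at (262,185), left of it.

There are three dish candidates: a brown disc at (254,148), a large pale disc at (325,155), and a small pale one in the tray at (282,195). The one in the tray fits, because it isn't brown and is the smaller of the pale two. I'll confirm this in an enlarged crop.

Run:
```python
from h import *
im=cv2.imread('pics/top0.png');c=r.calibration('top');s=cv2.imread('pics/side0.png');cs=r.calibration('side')
cv2.imwrite('pics/crop.png',np.hstack([cv2.resize(im[135:275,225:365],(560,560),interpolation=cv2.INTER_CUBIC)]))
g=cv2.cvtColor(im,cv2.COLOR_BGR2GRAY)
# dark blob near sleeve
m=(g<70).astype(np.uint8);n,l,st,ce=cv2.connectedComponentsWithStats(m)
for i in range(1,n):
    if st[i,4]>15 and 225<ce[i,0]<365 and 135<ce[i,1]<275: print(st[i],ce[i].round(1),onz(c,*ce[i],.06).round(3))
for nm,u,v,z in[('e1',238,248,.046),('e2',355,212,.046),('knob',298,228,.125),('lens',303,182,.133),('dish',282,195,.07),('big',325,155,.015)]:
    print(nm,onz(c,u,v,z).round(3))
# lens ring from two views
A=[];b=[]
for k,u,v in[(c,303,182),(cs,275,224)]:
    o,d=ray(k,u,v);d/=np.linalg.norm(d);P=np.eye(3)-np.outer(d,d);A.append(P);b.append(P@o)
print('lens tri',np.linalg.lstsq(np.vstack(A),np.hstack(b),rcond=None)[0])
print(r.calibration('wrist'))
```

```text
[246 140  17  17 163] [253.5 146.9] [ 0.8   -0.025  0.06 ]
[279 152  37  49 488] [293.5 174.6] [ 0.692 -0.141  0.06 ]
[313 159  20   9  30] [321.5 165. ] [ 0.713 -0.236  0.06 ]
[245 165  20  26 240] [253.8 178.9] [ 0.692 -0.013  0.06 ]
[336 196  22  33 203] [348.  211.5] [ 0.553 -0.295  0.06 ]
[270 201  12   7  23] [274.6 205. ] [ 0.6   -0.068  0.06 ]
[282 216  27  29 433] [294.8 230.5] [ 0.514 -0.121  0.06 ]
[231 234  19  35 179] [239.6 252.6] [0.466 0.057 0.06 ]
e1 [0.481 0.061 0.046]
e2 [ 0.551 -0.321  0.046]
knob [ 0.514 -0.123  0.125]
lens [ 0.648 -0.156  0.133]
dish [ 0.628 -0.095  0.07 ]
big [ 0.759 -0.264  0.015]
lens tri [ 0.64816435 -0.15488567  0.13930327]
{'fx': 294.66830598310924, 'fy': 294.66830598310924, 'cx': 253.00660253016744, 'cy': 197.265635621439, 'rvec': array([-2.37973512, -1.65388187, -0.2357331 ]), 'tvec': array([-0.67349392, -0.03578731,  0.37949189])}
```

View pics/crop.png

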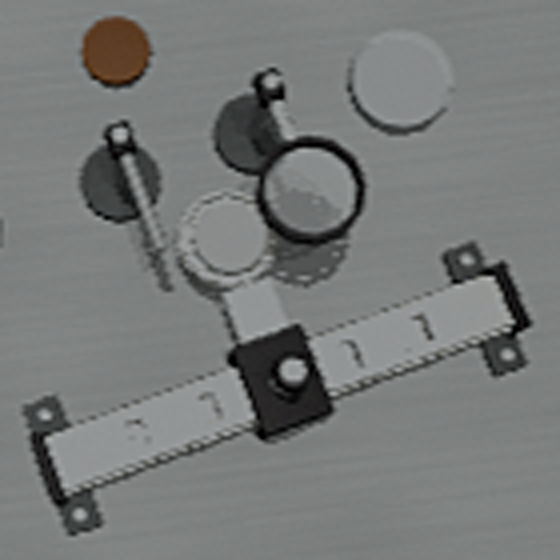

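The crop confirms it: the small clear dish sits in the tray at about (282,195), and the big pale disc and the brown one are decoys. Measured, the knob is near (0.512,-0.122) and the lens at (0.648,-0.155). The lens is therefore on the rail's -y side, which is world -y, so the target is y = -60. Rail +x points about 11° from world x. Next I approach above the knob and turn the tool so the fingers close along the rail.

>>> carry_out(moves=[[-0.02,-0.023,0,0,0.0854],[-0.052,-0.06,0,0,0.0854],[-0.085,-0.098,0,0,0.0854],[-0.118,-0.135,0,0,0.0854],[-0.15,-0.173,0,0,0.0854],[-0.183,-0.21,0,0,0.0854],[-0.215,-0.248,0,0,0.0854],[-0.248,-0.285,0,0,0.0854]], force=40)

```text
clock: 0.9
tcp_pos: [0.3684, 0.277, 0.4045]
orientation: [-0.556, -3.092, 0.0]
contact_force: [0.0, -0.4, -0.3]
grip_width: 0.0854
gripper_force: 0.0
```

>>> carry_out(moves=[[-0.033,-0.038,0,-0.08,0.0854],[-0.065,-0.075,0,-0.16,0.0854],[-0.098,-0.113,0,-0.24,0.0854],[-0.13,-0.15,0,-0.32,0.0854],[-0.163,-0.188,0,-0.4,0.0854],[-0.195,-0.225,0,-0.47,0.0854],[-0.22,-0.26,0,-0.52,0.0854],[-0.225,-0.285,0,-0.55,0.0854]])

```text
clock: 1.7
tcp_pos: [0.4807, -0.0698, 0.4048]
orientation: [-0.302, 3.126, -0.002]
contact_force: [0.4, 0.7, 0.5]
grip_width: 0.0854
gripper_force: 0.0
```

```bash
cat >> h.py <<'E'
def state():
    o=r.get_obs(); R=cv2.Rodrigues(o['orientation'])[0]
    print('t',o['clock'],'tcp',o['tcp_pos'].round(4),'xang',np.degrees(np.arctan2(R[1,0],R[0,0])).round(2),'z',R[:,2].round(4),'F',o['contact_force'].round(2),'w',round(o['grip_width'],4),'gf',o['gripper_force'],'q',o['joints'].round(2)); return o,R
E
python3 - <<'E'
from h import *
o,R=state()
a,c=grab('wrist','w1.png')
print('cam',ray(c,0,0)[0], 'knob px',proj(c,(.512,-.122,.125)))
E
```

```text
t 1.7 tcp [ 0.4807 -0.0698  0.4048] xang -168.98 z [ 9.0e-04 -1.5e-03 -1.0e+00] F [0.4  0.68 0.5 ] w 0.0854 gf 0.0 q [-0.38  0.16  0.44  2.02 -0.08  0.97  1.87]
cam [ 0.40995253 -0.08396863  0.37451481] knob px (np.float64(190.3694538998775), np.float64(218.2290982929263))
```

View pics/w1.png

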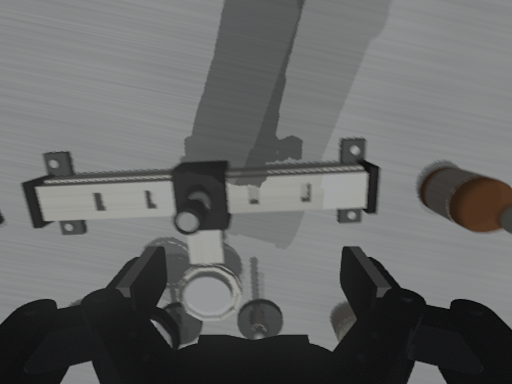

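The wrist view shows the knob's top at about (188,221), and the rail holes at (99,200), (151,199), (253,194) and (306,192). The tray with the dish is at (210,293). I'll use these to fix the rail line and the knob.

Run:
```python
from h import *
o,R=state(); c=r.calibration('wrist'); im=cv2.imread('pics/w1.png'); g=cv2.cvtColor(im,cv2.COLOR_BGR2GRAY)
P=[]
for u,v in[(99,200),(151,199),(253,194),(306,192)]:
    w=g[v-14:v+15,u-12:u+13]; m=(w<120).astype(np.uint8); n,l,st,ce=cv2.connectedComponentsWithStats(m)
    i=max(range(1,n),key=lambda i:st[i,4]-5*np.hypot(*(ce[i]-[12,14]))); p=ce[i]+[u-12,v-14]; P.append(onz(c,*p,.046)[:2]); print(p,st[i],P[-1])
P=np.array(P);print('gaps',np.linalg.norm(np.diff(P,axis=0),axis=1))
d=P[3]-P[0];d/=np.linalg.norm(d);print('rail y ang',np.degrees(np.arctan2(d[1],d[0])),'mid',P.mean(0))
w=g[205:237,172:206]; m=((w>75)).astype(np.uint8); n,l,st,ce=cv2.connectedComponentsWithStats(m)
for i in range(1,n):
    if st[i,4]>60: print(st[i],ce[i]+[172,205])
k=onz(c,188,221,.125);print('knob',k); t=P.mean(0)-0
print('tool shift to knob (tool axes)',R.T@(np.r_[P.mean(0),.405]-o['tcp_pos']), R.T@(np.r_[k[:2],.405]-o['tcp_pos']))
```

```text
t 1.75 tcp [ 0.4791 -0.073   0.4046] xang -169.16 z [-5.0e-04 -2.6e-03 -1.0e+00] F [-1.12 -3.7  -0.42] w 0.0853 gf 0.0 q [-0.37  0.16  0.45  2.02 -0.08  0.97  1.87]
[ 98.58041958 201.69230769] [  6   7  13  18 143] [ 0.54168777 -0.24586634]
[149.20560748 200.17757009] [  6   6  11  18 107] [ 0.52870211 -0.18792867]
[251.9389313  182.42748092] [  0   0  25   8 131] [ 0.48531511 -0.07429137]
[307.         194.62244898] [ 7  6 10 18 98] [ 0.48756398 -0.00897869]
gaps [0.05937508 0.12163827 0.06535139]
rail y ang 102.86995577513014 mid [ 0.51081724 -0.12926627]
[  0   0  34  32 264] [183.6780303  227.66666667]
[  3   7  24  20 354] [186.93220339 221.48022599]
knob [ 0.5127954 -0.1274299  0.125    ]
tool shift to knob (tool axes) [-0.02058482 -0.06118433 -0.00024651] [-0.02287305 -0.05975278 -0.00025226]
```

>>> carry_out(moves=[[-0.006,-0.016,0.01,-0.01,0.0854],[-0.014,-0.04,0.03,-0.02,0.0854],[-0.02,-0.054,0.05,-0.025,0.0854],[-0.023,-0.059,0.065,-0.025,0.0854],[-0.023,-0.059,0.07,-0.025,0.0854],[-0.023,-0.059,0.07,-0.025,0.0854],[-0.023,-0.059,0.07,-0.025,0.0854],[-0.023,-0.059,0.07,-0.025,0.0854]])

```text
clock: 2.55
tcp_pos: [0.514, -0.1192, 0.3356]
orientation: [-0.345, 3.121, 0.0]
contact_force: [-0.4, -0.3, 0.6]
grip_width: 0.0855
gripper_force: 0.0
```

Run:
```python
from h import *
o,R=state()
a,c=grab('wrist','w2.png'); print('knob pred',proj(c,(.513,-.127,.125)),'holes',[proj(c,(.513+.0*k,-.127,.046)) for k in[0]])
```

```text
t 2.55 tcp [ 0.514  -0.1192  0.3356] xang -167.39 z [ 1.5e-03  4.0e-04 -1.0e+00] F [-0.44 -0.28  0.65] w 0.0855 gf 0.0 q [-0.25  0.34  0.44  2.   -0.19  0.84  2.09]
knob pred (np.float64(242.05998014487037), np.float64(221.40445632282075)) holes [(np.float64(245.11342057497228), np.float64(190.0895473345319))]
```

View pics/w2.png

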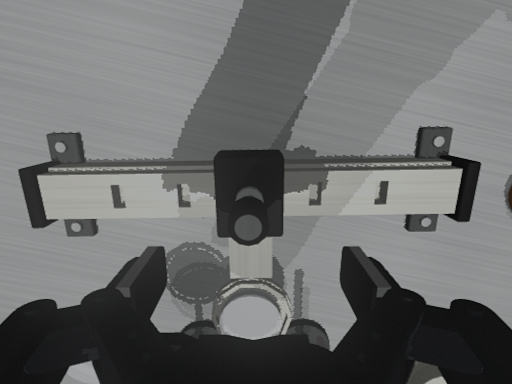

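The settled view has the knob top at about (249,229), and the holes at (118,196), (184,195), (315,194) and (381,193). The rail is now nearly parallel to the finger line.

Run:
```python
from h import *
o,R=state(); c=r.calibration('wrist')
k=onz(c,249,229,.125);h=[onz(c,u,v,.046) for u,v in[(118,196),(184,195),(315,194),(381,193)]]
d=h[3]-h[0];print('knob',k,'rail mid',np.mean(h,0),'gaps',[np.linalg.norm(h[i+1]-h[i]).round(4) for i in range(3)],'ang',np.degrees(np.arctan2(d[1],d[0])))
print(R.T@(np.r_[k[:2],.26]-o['tcp_pos']),R.T@(np.r_[np.mean(h,0)[:2],.26]-o['tcp_pos']))
```

```text
t 2.6 tcp [ 0.514  -0.1193  0.3355] xang -167.4 z [ 1.5e-03  4.0e-04 -1.0e+00] F [0.2  0.2  0.25] w 0.0853 gf 0.0 q [-0.25  0.34  0.44  2.   -0.19  0.84  2.09]
knob [ 0.51724082 -0.12155012  0.125     ] rail mid [ 0.5162447  -0.12241778  0.046     ] gaps [np.float64(0.0605), np.float64(0.1198), np.float64(0.0602)] ang 103.25158839717994
[-0.00256426 -0.00289721  0.07553584] [-0.00140282 -0.00352664  0.07553406]
```

>>> carry_out(moves=[[-0.001,-0.002,0.01,-0.005,0.0854],[-0.002,-0.003,0.03,-0.01,0.0854],[-0.002,-0.003,0.05,-0.01,0.0854],[-0.002,-0.003,0.065,-0.01,0.0854],[-0.002,-0.003,0.074,-0.01,0.0854],[-0.002,-0.003,0.074,-0.01,0.0854],[-0.002,-0.003,0.074,-0.01,0.0854],[-0.002,-0.003,0.074,-0.01,0.05]])

```text
clock: 3.4
tcp_pos: [0.5169, -0.1224, 0.2614]
orientation: [-0.359, 3.12, -0.0]
contact_force: [0.0, -0.4, -0.4]
grip_width: 0.073
gripper_force: 0.0
```

>>> carry_out(moves=[[0,0,0,0,0.02],[0,0,0,0,0.02],[0,0,0,0,0.02],[0,0,0,0,0.02],[0,0,0,0,0.02],[0,0,0,0,0.02],[0,0,0,0,0.02],[0,0,0,0,0.02]], force=50)

```text
clock: 4.2
tcp_pos: [0.5166, -0.1222, 0.2607]
orientation: [-0.359, 3.121, 0.0]
contact_force: [0.8, 1.1, 0.6]
grip_width: 0.0265
gripper_force: 49.0
```

Run:
```python
from h import *
o,R=state()
a,c=grab('side','s1.png');print(proj(c,(.517,-.122,.11)));cv2.imwrite('pics/s1c.png',cv2.resize(a[170:310,170:350,::-1],(720,560),interpolation=cv2.INTER_CUBIC))
```

```text
t 4.2 tcp [ 0.5166 -0.1222  0.2607] xang -166.87 z [ 2.e-04  1.e-04 -1.e+00] F [0.79 1.12 0.57] w 0.0265 gf 49.04553510714322 q [-0.19  0.46  0.39  2.04 -0.27  0.69  2.17]
(np.float64(229.65626306854801), np.float64(229.6526051758368))
```

View pics/s1c.png

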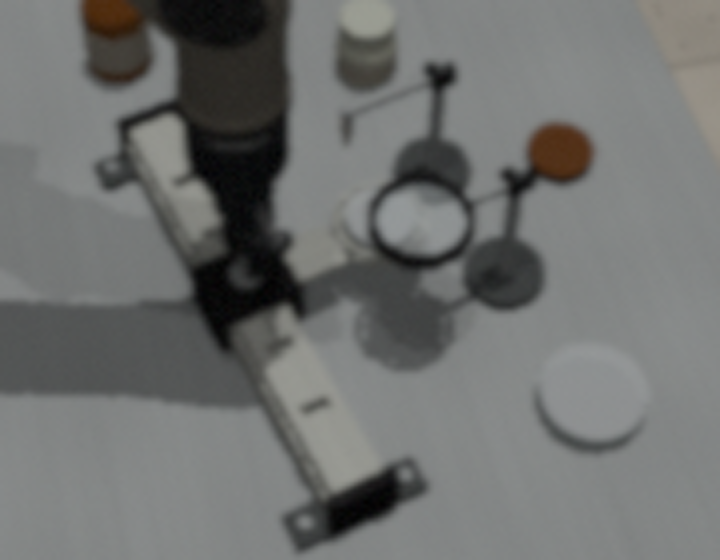

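The fingers hold the knob: opening 26.5 mm, grip 49 N, and the tool stands over the sleeve in the side view. Now I pull it up.

>>> carry_out(moves=[[0,0,-0.002,0,0.02],[0,0,-0.004,0,0.02],[0,0,-0.006,0,0.02],[0,0,-0.008,0,0.02],[0,0,-0.01,0,0.02],[0,0,-0.012,0,0.02],[0,0,-0.0125,0,0.02],[0,0,-0.0125,0,0.02]])

```text
clock: 5.05
tcp_pos: [0.5166, -0.1222, 0.2732]
orientation: [-0.359, 3.121, -0.0]
contact_force: [2.9, -0.2, -5.6]
grip_width: 0.0265
gripper_force: 49.4
```

Run:
```python
from h import *
import time
o,R=state()
```

```text
t 5.05 tcp [ 0.5166 -0.1222  0.2732] xang -166.86 z [ 2.e-04 -0.e+00 -1.e+00] F [ 2.87 -0.23 -5.59] w 0.0265 gf 49.36603465117514 q [-0.2   0.44  0.4   2.03 -0.25  0.72  2.15]
```

The pull force is 5.6 N over 12.5 mm, which matches the spring, so the pin is out. Now I slide 60 mm along rail -y (tool -y).

>>> carry_out(moves=[[0,-0.001,0,0,0.02],[0,-0.003,0,0,0.02],[0,-0.006,0,0,0.02],[0,-0.01,0,0,0.02],[0,-0.015,0,0,0.02],[0,-0.02,0,0,0.02],[0,-0.025,0,0,0.02],[0,-0.03,0,0,0.02]])

```text
clock: 5.85
tcp_pos: [0.5236, -0.152, 0.2732]
orientation: [-0.359, 3.121, -0.0]
contact_force: [4.6, 2.6, -5.4]
grip_width: 0.0269
gripper_force: 49.4
```

>>> carry_out(moves=[[0,-0.005,0,0,0.02],[0,-0.01,0,0,0.02],[0,-0.015,0,0,0.02],[0,-0.02,0,0,0.02],[0,-0.024,0,0,0.02],[0,-0.027,0,0,0.02],[0,-0.029,0,0,0.02],[0,-0.03,0,0,0.02]])

```text
clock: 6.65
tcp_pos: [0.5304, -0.1811, 0.2733]
orientation: [-0.359, 3.12, -0.0]
contact_force: [4.0, 2.9, -4.5]
grip_width: 0.0265
gripper_force: 49.4
```

Run:
```python
from h import *
o,R=state()
print('along',R.T@(o['tcp_pos']-np.array([.5166,-.1222,.2732])))
a,c=grab('wrist','w3.png')
```

```text
t 6.65 tcp [ 0.5304 -0.1811  0.2733] xang -166.87 z [ 7.e-04 -1.e-04 -1.e+00] F [ 3.97  2.93 -4.49] w 0.0265 gf 49.40981048159301 q [-0.09  0.48  0.4   1.97 -0.27  0.75  2.26]
along [-1.13990057e-04 -6.04723675e-02 -8.57998052e-05]
```

View pics/w3.png

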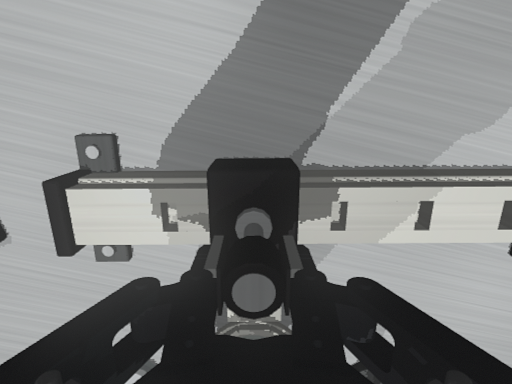

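The sleeve is centred at column 253.5, between the y = -120 hole at (169,217) and the y = 0 hole at (339,216), midpoint 254. So it stands over the -60 hole, with the knob still held. Now I push it down.

>>> carry_out(moves=[[0,0.0002,0.002,0,0.02],[0,0.0003,0.004,0,0.02],[0,0.0003,0.006,0,0.02],[0,0.0003,0.008,0,0.02],[0,0.0003,0.01,0,0.02],[0,0.0003,0.012,0,0.02],[0,0.0003,0.013,0,0.02],[0,0.0003,0.013,0,0.02]])

```text
clock: 7.5
tcp_pos: [0.5303, -0.1807, 0.2604]
orientation: [-0.359, 3.12, -0.001]
contact_force: [4.0, -0.2, 0.7]
grip_width: 0.0266
gripper_force: 49.9
```

The force is back near zero at the floating height, so the pin has entered the hole. I keep pressing down to home.

>>> carry_out(moves=[[0,0,0.001,0,0.02],[0,0,0.002,0,0.02],[0,0,0.003,0,0.02],[0,0,0.004,0,0.02],[0,0,0.0045,0,0.02],[0,0,0.005,0,0.02],[0,0,0.005,0,0.02],[0,0,0.005,0,0.02]])

```text
clock: 8.3
tcp_pos: [0.5304, -0.1807, 0.2562]
orientation: [-0.359, 3.12, -0.0]
contact_force: [2.7, 0.7, 9.4]
grip_width: 0.0268
gripper_force: 50.7
```

>>> carry_out(moves=[[0,0,0.0003,0,0.02],[0,0,0.0006,0,0.02],[0,0,0.0008,0,0.02],[0,0,0.0008,0,0.02],[0,0,0.0008,0,0.02],[0,0,0.0008,0,0.02],[0,0,0.0008,0,0.02],[0,0,0.0008,0,0.02]])

```text
clock: 9.1
tcp_pos: [0.5304, -0.1808, 0.2561]
orientation: [-0.359, 3.119, 0.0]
contact_force: [0.6, 0.8, 16.3]
grip_width: 0.0265
gripper_force: 51.3
```

Run:
```python
from h import *
o,R=state(); c0=r.calibration('top'); a,c=grab('top','t2.png'); 
cv2.imwrite('pics/t2c.png',cv2.resize(a[135:275,165:365,::-1],(800,560),interpolation=cv2.INTER_CUBIC))
```

```text
t 9.1 tcp [ 0.5304 -0.1808  0.2561] xang -166.89 z [ 1.7e-03  4.0e-04 -1.0e+00] F [ 0.56  0.83 16.26] w 0.0265 gf 51.32969895377755 q [-0.08  0.5   0.39  1.98 -0.28  0.71  2.28]
```

View pics/t2c.png

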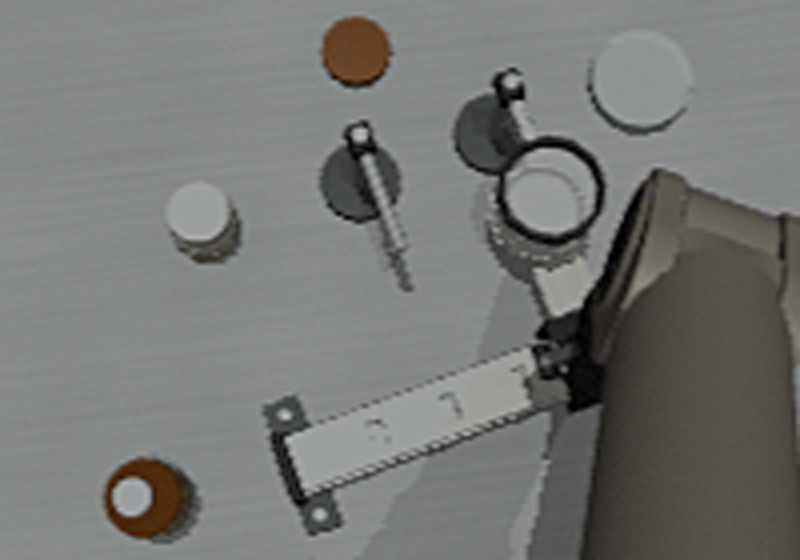

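The top view shows the dish in its tray under the lens ring (crop (545,200)), with the bottle and jar in their places. The stop is rigid: 7 N more push gave only 0.1 mm. The total descent of 17 mm means the pin is home.

```bash
python3 -c "
from bench import r
print(r.hand_in())"
```

```text
the job is handed in; nothing more can be done
None
```

I pulled the plunger, moved the slide 60 mm to the hole under the magnifier, and pushed the pin down to its hard stop; the job was handed in at about 9 s with the fingers still holding the knob down at about 16 N.

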